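Hang the crested frame on the balancer arm

ROBOT

A 7-joint arm with a two-finger parallel gripper is mounted at the origin on the work surface. World frame = base frame: x ahead of the robot, y to its left, z up, the work surface at z = 0. Lengths are in m, angles in rad, forces in N, time in s.
With the tool pointing down it reaches from about 0.4 to 0.875 m from the base axis. Payload 19.3 kg.
Tool frame: the origin (TCP) lies between the finger pads, 19 mm behind the fingertips; this is the grasp point; z points along the fingers, y is the line along which they close (so a half turn about z gives the same grasp; the last joint's range is limited). The gripper opens to 85 mm and grips with 20 to 120 N. Pads are 22 mm wide; open, the fingers measure 114 mm over their backs; the gripper's body (76 mm by 85 mm) begins 54 mm behind the grasp point. The pads swing forward as they close: fully open they stand 13 mm farther back than shut.
Start: joints at [-1.227, 0.521, -0.036, 1.599, 0.021, 1.021, -0.113], TCP at [0.251, 0.572, 0.25] pointing down, gripper open.
Joint ranges: [-2.91, 2.91], [-0.3, 2.13], [-1.5, 1.42], [0.17, 2.43], [-1.26, 4.41], [0.16, 1.93], [-2.52, 2.52]. Speed limits (rad/s): [1.89, 1.89, 2.39, 2.39, 3.01, 3.01, 3.01].

INTERFACE

Orientations are given as [roll, pitch, yaw] about the fixed x, y, z axes, in that order (R = Rz(yaw) Ry(pitch) Rx(roll)).
In Python, from workcell import monitor, grab_frame, camera_model, bot gives the robot as it stands.
- The arm moves only by the tool move_arm, never from a script. Its argument "moves" is a list of rows, each a list of 4 numbers: the shift along the world's x, y, z in mm, then the turn about the world's z in rad. A call has 1 to 12 rows; each row is the pose to reach, as a shift and turn from the pose commanded when the call began; what a row does not reach only later rows make up. A row lasts 1/8 s, in which the tool goes at most 62.5 mm and 10.7 degrees, less where a joint would pass 70% of its speed; a pose out of reach is approached as far as the arm can. A call with a gripper value outside its range is refused whole. "gripper" is the opening, from 0 (shut) to 1 (fully open), set as the call begins (left out, the last holds). The fingers move at their own pace and stop on an object; "newtons" is the grip in N (left out, the last holds). Time passes only in rows, so rows that repeat a pose let the fingers close. It gives the time, the measured TCP pose, the force, the opening and the grip force at its end, in the units of the state.
- monitor.observe(): the state, without advancing time (a new reading comes with each control period).
- grab_frame(name): name is "scene" or "side" or "wrist"; returns the picture (400x640x3 uint8, blue, green, red); there is no depth.
- camera_model(name): a dict with "vfov" (degrees; the focal length in pixels is half the picture's height over the tangent of half this angle, whatever the lens; pixels are square), "cx", "cy" (the principal point, pixels), "R" (3x3) and "t" (3): a world point X has camera coordinates R X + t; the wrist camera has in their place "T_tool_cam" (4x4, takes a point from camera to tool coordinates, whose origin is the TCP and whose axes are the flange's). Camera axes: x right, y down, z forward; pixel columns grow to the right and rows downward; lengths in m; the calibration is good to about 2 mm. A picture is of the moment at which its call begins: read the wrist's pose just before it. camera_model takes no time and is no camera call.
- bot.job_done(): hands the job in; it is judged then, once.
The state is a dict: "clock": time; "qpos": joint angles; "qd": joint speeds; "joint_efforts": joint torques, N m; "position": TCP position; "tool_rot": TCP orientation; "force": force on the tool from outside, world axes, zero at the start; "moment": the same for the moment, N m; "grip_width": finger opening in m; "finger_force": force on a finger pad.
Only numpy, scipy, OpenCV 4.12 (cv2) and the standard library are available. Lean on these libraries where they do the work, as an engineer would, in place of code of your own. Each camera call takes 0.05 s, during which the arm holds its last target. There are 200 camera calls.

TASK

Take the wooden frame with the tall rounded crest out of the drying rack and hang it by its top rail in the notch of the spring-balanced arm. Lower it gently with the arm and let go only once the arm has settled and carries the whole weight, so that the arm neither drops nor springs up. Leave the other frames and things on the bench where they are.

Things in the scene. Friction and masses are not known exactly. Their poses are not given: they have to be found in the camera images.
- crested_frame: The frame to hang: upright brown wooden frame, 140 mm wide (its y), 20 thick (x), 175 high (z), 0.3 to 0.75 kg. Origin: centre of its underside, 15 mm above the table in the rack. Opening 80 mm wide, 25 to 110 mm above the underside; above it the top rail (25 high). It alone has a crest: a 50 mm wide, 20 thick round-topped block in the middle, on the rail. Front and back are alike for hanging.
- frame_rail (a point): Middle of the underside of the crested frame's top rail, 110 mm above the frame's underside, midway through its thickness: this sits on the saddle.
- frame_crest (a point): Point in the crest's middle, 154 mm above the frame's underside and 44 mm above frame_rail: a good TCP height for a grasp from above across the 20 mm thickness (frame x), leaving the fingertips clear of the arm's lip.
- rack: Fixed plywood rack, 215 x 150 mm base board 15 mm thick, origin at the centre of its underside. Three slots at x = -70, 0 and 70 mm hold one frame each upright (any order), each between four dowels 60 mm high with 1.5 mm play on either side; frames lift straight up and out.
- balancer_stand: Fixed steel stand with the spring-balanced arm. Origin: on the table right under the saddle's place when the arm is level. Its post stands 240 mm from there along the stand's +x, the pivot axis 200 mm above the table; the arm runs from its pivot towards the stand's -x, its free end with the notch towards the robot.
- saddle (a point): Middle of the notch floor, on the arm's flat upper side near its free end; moves with the arm, x along the arm from tip to pivot. The arm is a bar 20 mm wide, 10 thick; the notch is 36 mm long, between a lip 15 mm high at the free end and a collar 12 high towards the pivot. The frame hangs across the arm (frame x along it), the arm end through its opening, the rail let into the notch from above.
- balancer_arm (a joint): Arm angle at its pivot (rad): 0 level, positive sunk. Empty, it rests on its upper stop at -0.2 (saddle 248 mm above the table). It starts to sink under 1.2 N, then yields 13 mm per newton at the saddle, lightly damped. It settles between -0.11 and 0.13 depending on the frame's unknown weight; pushed further down, it springs back when let go. Lower stop 0.4.
- plain_frame: Bystander in the rack: rectangular wooden frame without crest, 140 x 20 x 125 mm, origin centre of underside. Leave alone.
- octagon_frame: Bystander in the rack: eight-sided wooden frame, 130 mm across, 20 mm thick, origin centre of underside. Leave alone.
- mallet: Bystander: carver's mallet standing on its head, 90 mm across, 200 mm high, origin centre of underside.
- leaf_box: Bystander: box 75 x 75 x 70 mm, origin centre of underside.
- water_glass: Bystander: open glass 68 mm across, 90 mm high, between rack and stand, origin centre of underside.
- glue_bottle: Bystander: white bottle 60 mm across, 150 mm high, origin centre of underside.
There are look-alikes about, which are no part of the job. Leave any green look-alike of the crested_frame alone.

How it is judged:
By the outcome, as a careful person would: the job done as asked, in the order asked, and still so for the second after the job is handed in, with the robot touching nothing.
It also fails if it takes over 64 s, if anything falls off the work surface, if the arm or the gripper's body presses on something with over 40 N, if the wrist force passes 120 N, or if a joint passes its speed limit or range.

## Working session

There is one attempt and no reset: what is moved stays moved. The work goes in short steps, Python scripts to look and compute and a tool call to move; the robot and the scene stay as the last step left them, time stands still between calls to the robot, and variables do not carry over. Pictures are saved under pics/ and viewed, at most 13 in all, crops included, and the job is handed in when it is done.

Besides the shell and the picture viewer there is one more tool, called as name([rows], argument=value, ...), one row to a line, values as JSON. move_arm: Moves the arm, as the interface text tells. Its arguments: {"type":"object","properties":{"moves":{"type":"array","items":{"type":"array","items":{"type":"number"}}},"gripper":{"type":"number"},"newtons":{"type":"number"}},"required":["moves"]}

```bash
mkdir -p pics
python3 - <<'E'
from workcell import monitor, grab_frame, camera_model, bot
import cv2,numpy as np
s=monitor.observe();print(s)
for n in ["scene","side"]:
    cv2.imwrite(f"pics/{n}0.png",grab_frame(n)); print(n,camera_model(n))
print(camera_model("wrist"))
E
```

```text
{'clock': 0.0, 'qpos': array([-1.22717534,  0.52199094, -0.03630331,  1.59998365,  0.02118059,
        1.02106802, -0.11278768]), 'qd': array([ 0.00119475,  0.00110509, -0.00185328, -0.00132292,  0.00070757,
       -0.00147909, -0.00085133]), 'joint_efforts': array([-3.26864167e-03, -9.27082872e+01,  1.97808892e+00, -3.69955945e+01,
        1.76936213e-02,  7.75602472e-03, -1.83177058e-06]), 'position': array([0.25123916, 0.57195713, 0.24944907]), 'tool_rot': array([-3.14052923e+00,  6.98558627e-05,  2.72774258e+00]), 'force': array([-0.85722957,  0.34272032, -0.2470744 ]), 'moment': array([ 0.03628459,  0.00354693, -0.0168856 ]), 'finger_force': 0.0, 'grip_width': 0.08550346892486557}
scene {'vfov': 51.696686305111086, 'cx': 322.2205070747195, 'cy': 197.02870453739774, 'R': array([[-0.71052894,  0.70366609, -0.00162874],
       [ 0.52015688,  0.52366829, -0.67469129],
       [-0.47390446, -0.48023489, -0.73809824]]), 't': array([ 0.45778439, -0.08181392,  1.75469029])}
side {'vfov': 49.64193654900928, 'cx': 320.55641509692487, 'cy': 202.1201371761002, 'R': array([[ 0.90480866, -0.42579085,  0.00484049],
       [-0.25184077, -0.54426059, -0.80022287],
       [ 0.34336206,  0.72282955, -0.59968319]]), 't': array([-0.49411677,  0.13425328,  1.29066319])}
{'vfov': 68.93751270558562, 'cx': 324.0656653973604, 'cy': 196.2634525678249, 'T_tool_cam': array([[-7.18129452e-04, -9.60748588e-01, -2.77419603e-01,
         7.01299378e-02],
       [ 9.99999626e-01, -8.23662728e-04,  2.63873274e-04,
         8.20727391e-04],
       [-4.82016062e-04, -2.77419309e-01,  9.60748820e-01,
        -1.24360889e-01],
       [ 0.00000000e+00,  0.00000000e+00,  0.00000000e+00,
         1.00000000e+00]])}
```

View pics/scene0.png

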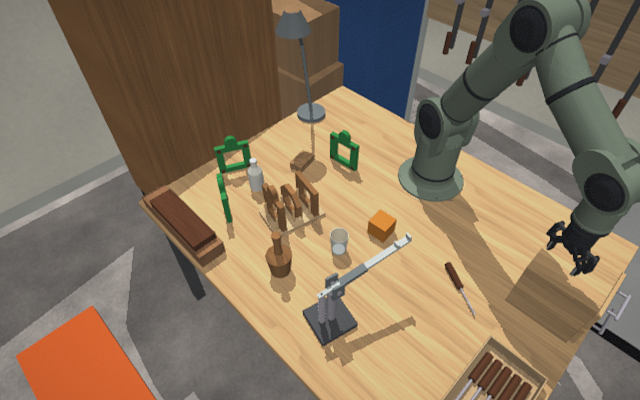

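View pics/side0.png

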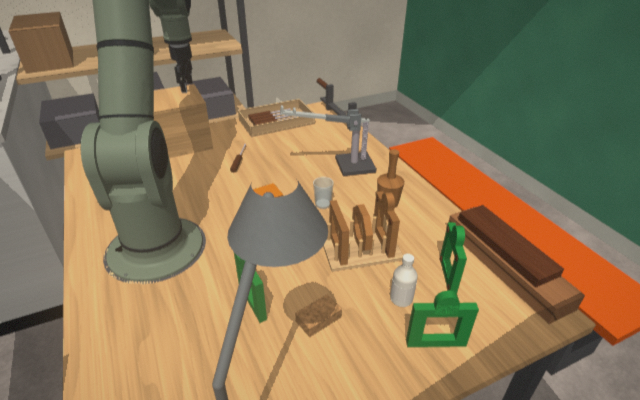

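The scene picture shows the rack with three brown frames around (290,205), the balancer tip at (408,238) and its stand at (330,320). In the side picture the rack is at (362,230) and the arm tip at (285,113). I'll enlarge both.

Run:
```python
import cv2,numpy as np
a=cv2.imread("pics/scene0.png");b=cv2.imread("pics/side0.png")
c=cv2.resize(a[165:345,240:420],None,fx=3.3,fy=3.3,interpolation=cv2.INTER_CUBIC)
cv2.imwrite("pics/c1.png",c)
c=cv2.resize(b[90:280,265:425],None,fx=3.1,fy=3.1,interpolation=cv2.INTER_CUBIC)
cv2.imwrite("pics/c2.png",c)
```

```text
(no output)
```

View pics/c1.png

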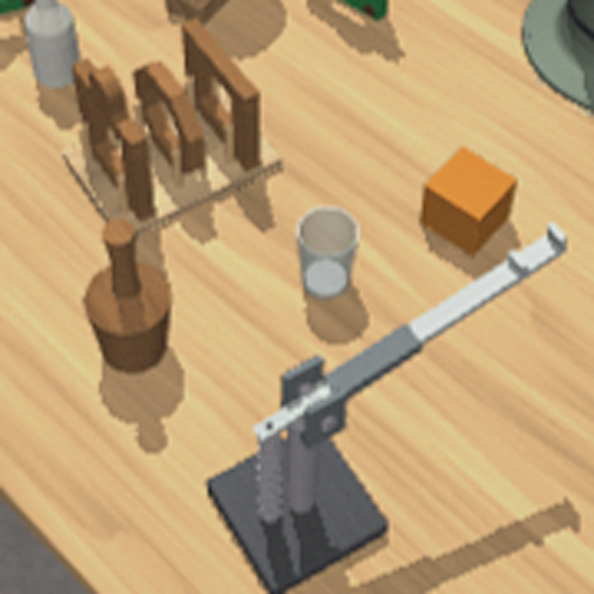

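View pics/c2.png

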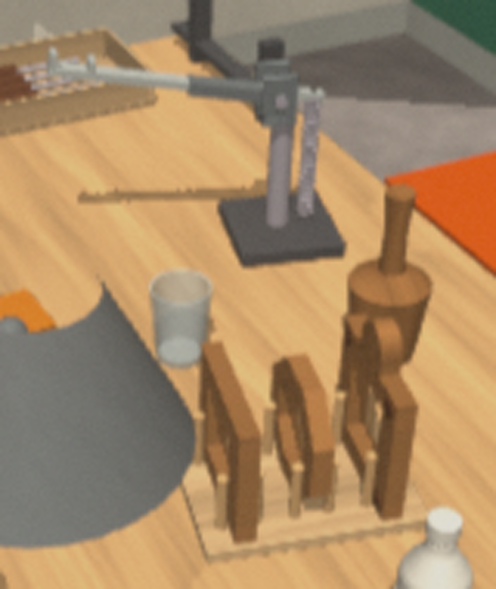

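```bash
cat > h.py <<'E'
import numpy as np
from workcell import camera_model
def ray(cam,u,v,pose=None):
    m=camera_model(cam);f=200/np.tan(np.radians(m["vfov"])/2)
    d=np.array([(u-m["cx"])/f,(v-m["cy"])/f,1.])
    if cam=="wrist":
        from scipy.spatial.transform import Rotation as R
        T=m["T_tool_cam"];Rt=R.from_euler("xyz",pose[1]).as_matrix()
        return Rt@T[:3,3]+pose[0],Rt@T[:3,:3]@d
    return -m["R"].T@m["t"],m["R"].T@d
def at_z(cam,u,v,z,pose=None):
    c,d=ray(cam,u,v,pose);return c+d*(z-c[2])/d[2]
def tri(*obs):
    A=np.zeros((3,3));b=np.zeros(3)
    for o in obs:
        c,d=ray(*o);d/=np.linalg.norm(d);P=np.eye(3)-np.outer(d,d);A+=P;b+=P@c
    return np.linalg.solve(A,b)
E
python3 - <<'E'
from h import *
np.set_printoptions(precision=4,suppress=True)
S=lambda u,v:("scene",240+u/3.3,165+v/3.3)
D=lambda u,v:("side",265+u/3.1,90+v/3.1)
for n,s,d,z in [("end+",S(137,126),D(354,317),.15),("end-",S(82,67),D(398,403),.15),("crest",S(104,75),D(381,325),.19),
 ("saddle",S(540,253),D(72,73),.248),("lip",S(557,232),D(53,55),.265),("collar",S(518,255),D(90,60),.262),("pivotarm",S(330,395),D(270,100),.2),
 ("glass",S(327,225),D(181,285),.09),("mallet",S(119,230),D(398,190),.2),
 ("rackcorn",S(140,232),None,.015),("rackcornR",S(281,165),None,.015),("rackL",S(66,155),None,.015),("rackS",D(210,555),None,.015),("rackS2",D(425,515),None,.015),
 ("boxtop",S(470,170),None,.07),("plain+",S(250,98),D(210,348),.14),("plain-",S(190,27),D(243,440),.14),("oct",S(165,85),D(300,372),.145)]:
    print(n,at_z(*s,z),*( [at_z(*d,z),tri(s,d)] if d else []))
E
```

```text
end+ [ 0.6218 -0.2267  0.15  ] [ 0.6338 -0.2142  0.15  ] [ 0.6268 -0.2221  0.1574]
end- [ 0.6076 -0.3364  0.15  ] [ 0.6013 -0.3403  0.15  ] [ 0.6048 -0.338   0.1469]
crest [ 0.6202 -0.2776  0.19  ] [ 0.6167 -0.2814  0.19  ] [ 0.6188 -0.2791  0.1878]
saddle [0.5169 0.2149 0.248 ] [0.5149 0.1924 0.248 ] [0.5174 0.211  0.2415]
lip [0.4994 0.2173 0.265 ] [0.5    0.2089 0.265 ] [0.5004 0.2158 0.2631]
collar [0.5421 0.2074 0.262 ] [0.5341 0.1866 0.262 ] [0.5391 0.204  0.2545]
pivotarm [0.7342 0.1635 0.2   ] [0.7281 0.1296 0.2   ] [0.7351 0.1556 0.1885]
glass [ 0.5392 -0.0221  0.09  ] [ 0.5474 -0.0179  0.09  ] [ 0.5435 -0.0211  0.0938]
mallet [ 0.7477 -0.102   0.2   ] [ 0.7494 -0.1016  0.2   ] [ 0.7484 -0.102   0.2005]
rackcorn [ 0.6525 -0.2015  0.015 ]
rackcornR [ 0.4707 -0.1592  0.015 ]
rackL [ 0.6398 -0.3489  0.015 ]
rackS [ 0.4339 -0.3176  0.015 ]
rackS2 [ 0.6377 -0.3558  0.015 ]
boxtop [0.3589 0.027  0.07  ]
plain+ [ 0.5013 -0.1775  0.14  ] [ 0.495 -0.189  0.14 ] [ 0.4982 -0.1816  0.1342]
plain- [ 0.4727 -0.3066  0.14  ] [ 0.4624 -0.3171  0.14  ] [ 0.4672 -0.3112  0.1334]
oct [ 0.5575 -0.2543  0.145 ] [ 0.5493 -0.261   0.145 ] [ 0.5536 -0.257   0.1405]
```

move_arm([
  [10,-10,55,-0.1],
  [30,-40,110,-0.27],
  [60,-80,150,-0.44],
  [90,-120,160,-0.61],
  [120,-160,160,-0.78],
  [150,-200,160,-0.95],
  [180,-245,160,-1.12],
  [210,-285,160,-1.29],
  [240,-325,160,-1.41],
  [266,-361,160,-1.41],
  [266,-361,160,-1.41],
  [266,-361,160,-1.41],
], gripper=0.65)

```text
clock: 1.6
position: [0.517, 0.2117, 0.4097]
tool_rot: [-3.141, 0.0, 1.318]
force: [0.7, 0.2, -0.2]
grip_width: 0.0554
finger_force: 0.0
```

Run:
```python
from workcell import *
import cv2
s=monitor.observe();print(s["clock"],s["position"],s["tool_rot"],s["force"],s["qpos"],s["qd"].max())
a=grab_frame("wrist");cv2.imwrite("pics/w1.png",a)
```

```text
1.6 [0.51701304 0.21166953 0.40971085] [-3.14090103e+00  1.28836856e-04  1.31807993e+00] [ 0.68244584  0.23489868 -0.24776423] [-0.80456647  0.30189742  0.4159692   1.56400768 -0.1252531   1.30272103
 -0.62473823] 0.0013362405526419754
```

View pics/w1.png

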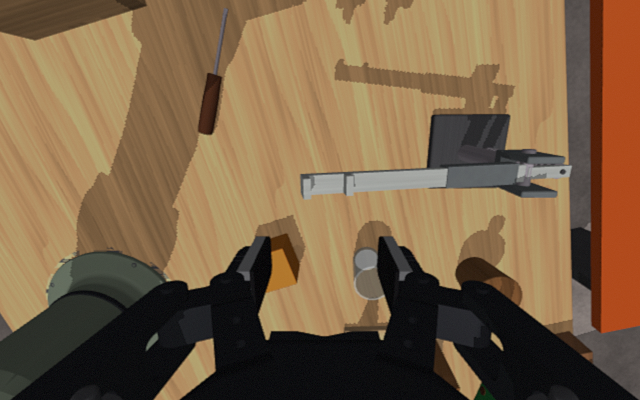

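The wrist view shows the arm's lip at (306,185), the collar at (348,182) and the notch floor between them at about (328,183). The bar runs to (445,178).

Run:
```python
from workcell import *
from h import *
import cv2
p=(np.array([.51701304,.21166953,.40971085]),[-3.1409,0.0001,1.31808])
S=at_z("wrist",328,183.5,.248,p);print(S)
for u,v in [(445,178),(430,178.5)]:
  z=.248
  for _ in range(20):
    q=at_z("wrist",u,v,z,p);z=.248-np.tan(.2)*np.hypot(*(q-S)[:2])
  print(q,np.arctan2(*(q-S)[1::-1]))
a=cv2.imread("pics/w1.png")[155:215,290:460]
cv2.imwrite("pics/w1c.png",cv2.resize(a,None,fx=4.7,fy=4.7,interpolation=cv2.INTER_CUBIC))
```

```text
[0.52164905 0.21264431 0.248     ]
[0.64590941 0.18038491 0.22197618] -0.2540039820456877
[0.62884914 0.18504982 0.22556107] -0.25194147692799446
```

View pics/w1c.png

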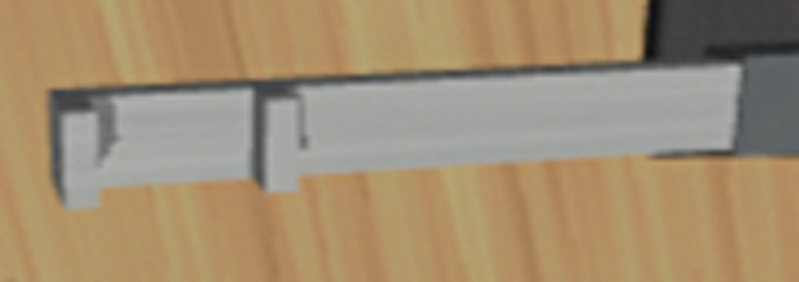

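move_arm([
  [20,-40,0,0],
  [40,-90,0,0],
  [55,-140,0,0],
  [65,-190,0,0.03],
  [75,-240,0,0.03],
  [85,-290,0,0.03],
  [90,-340,-10,0.03],
  [95,-390,-25,0.03],
  [100,-440,-40,0.03],
  [102,-490,-50,0.03],
  [102,-490,-50,0.03],
  [102,-490,-50,0.03],
])

```text
clock: 3.15
position: [0.6198, -0.2774, 0.3598]
tool_rot: [-3.141, -0.001, 1.349]
force: [1.4, 0.5, -0.7]
grip_width: 0.0552
finger_force: 0.0
```

Run:
```python
from workcell import *
import cv2
s=monitor.observe();print(s["clock"],s["position"],s["tool_rot"],s["force"],s["qpos"],s["qd"].max())
a=grab_frame("wrist");cv2.imwrite("pics/w2.png",a)
```

```text
3.15 [ 0.61982878 -0.27741367  0.3597827 ] [-3.14131845e+00 -7.81434845e-04  1.34911074e+00] [ 1.39915232  0.46111238 -0.68588482] [ 0.03875746  0.5796448   0.51151734  1.31310172 -0.28113968  1.32004749
  0.32781785] 0.003471186577506238
```

View pics/w2.png

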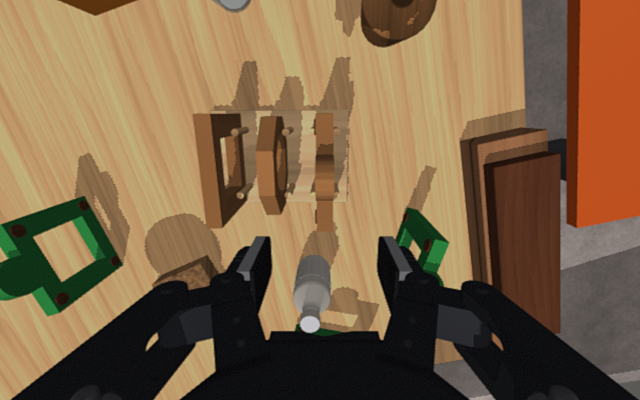

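Wrist view over the rack: the crested frame runs vertically at columns about 315-335, with its crest around (325,180); the octagon is at (272,165) and the plain frame at (222,170). I'll enlarge the crested frame.

Run:
```python
from h import *
import cv2
p=(np.array([.51701304,.21166953,.40971085]),[-3.1409,0.0001,1.31808])
print(at_z("wrist",326.2,184.4,.248,p))
a=cv2.imread("pics/w2.png")[100:240,270:370]
cv2.imwrite("pics/w2c.png",cv2.resize(a,None,fx=4.2,fy=4.2,interpolation=cv2.INTER_CUBIC))
```

```text
[0.51968211 0.21217482 0.248     ]
```

View pics/w2c.png

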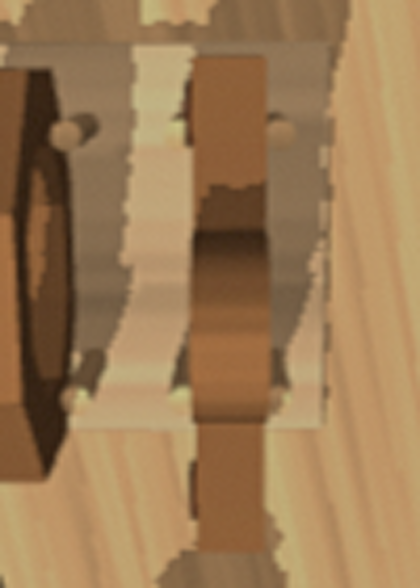

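Run:
```python
from h import *
p=(np.array([0.61982878,-0.27741367,0.3597827]),[-3.14131845e+00,-7.81434845e-04,1.34911074e+00])
a=at_z("wrist",270+229.5/4.2,100+57/4.2,.15,p);b=at_z("wrist",270+230.5/4.2,100+552/4.2,.15,p)
print(a,b,(a+b)/2,np.linalg.norm(a-b),np.arctan2(*(a-b)[1::-1]))
```

```text
[ 0.63620642 -0.20940149  0.15      ] [ 0.60564193 -0.34623923  0.15      ] [ 0.62092418 -0.27782036  0.15      ] 0.14020968640907785 1.3510405107783112
```

move_arm([
  [1,0,-25,0],
  [1,0,-55,0],
  [1,0,-85,0],
  [1,0,-115,0],
  [1,0,-140,0],
  [1,0,-160,0],
  [1,0,-175,0],
  [1,0,-185,0],
  [1,0,-190,0],
  [1,0,-190,0],
  [1,0,-190,0],
])

```text
clock: 4.58
position: [0.6205, -0.279, 0.1706]
tool_rot: [3.141, 0.0, 1.348]
force: [0.2, -0.0, -0.1]
grip_width: 0.0556
finger_force: 0.0
```

move_arm([
  [0,0,0,0],
  [0,0,0,0],
  [0,0,0,0],
  [0,0,0,0],
  [0,0,0,0],
  [0,0,0,0],
  [0,0,0,0],
  [0,0,0,0],
], gripper=0, newtons=50)

```text
clock: 5.58
position: [0.6205, -0.2789, 0.1703]
tool_rot: [3.141, 0.0, 1.348]
force: [-0.3, 0.9, 4.3]
grip_width: 0.0195
finger_force: 50.2
```

move_arm([
  [0,0,5,0],
  [0,0,15,0],
  [0,0,30,0],
  [0,0,50,0],
  [0,0,75,0],
  [0,0,105,0],
  [0,0,135,0],
  [0,0,165,0],
  [0,0,190,0],
  [0,0,205,0],
  [0,0,210,0],
  [0,0,210,0],
])

```text
clock: 7.08
position: [0.6202, -0.2787, 0.3796]
tool_rot: [-3.141, -0.0, 1.348]
force: [-0.5, -0.4, -5.1]
grip_width: 0.0194
finger_force: 49.2
```

Run:
```python
from workcell import *
import cv2,numpy as np
F=[]
for i in range(8):
    a=grab_frame("wrist" if i else "scene");F.append(monitor.observe()["force"])
    if i==0: b=a
F=np.array(F);s=monitor.observe();print(F.mean(0),F.std(0),s["position"],s["tool_rot"],s["grip_width"],s["clock"])
c=cv2.imread
cv2.imwrite("pics/l1.png",np.hstack([cv2.resize(b[100:340,200:440],(400,400)),cv2.resize(a[:, 120:520],(400,400))]))
```

```text
[ 0.1069626   0.08557493 -4.60799182] [0.45603875 0.55484594 0.3973949 ] [ 0.62029626 -0.27873708  0.37971841] [-3.14118006e+00  1.96869994e-05  1.34779524e+00] 0.019278351945151984 7.475
```

View pics/l1.png

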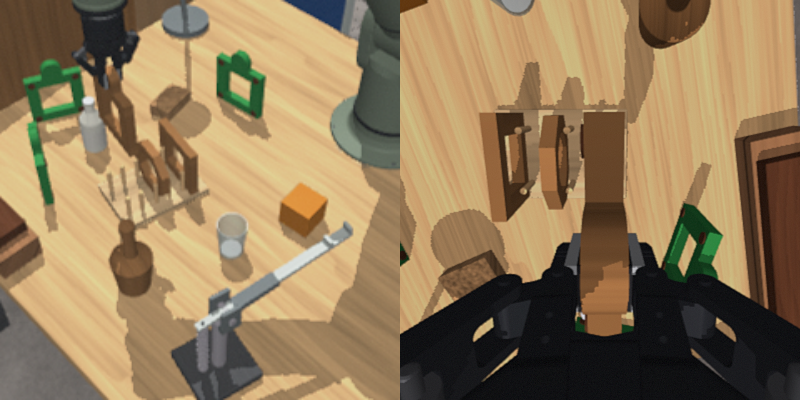

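The frame is held square and the rack's other frames are undisturbed. The weight is about 4.5 N. Next I go to the robot side of the arm tip.

move_arm([
  [-20,15,0,0],
  [-55,45,0,0],
  [-95,80,0,0],
  [-135,120,0,0],
  [-165,165,0,-0.01],
  [-180,215,0,-0.02],
  [-180,265,0,-0.03],
  [-180,315,0,-0.03],
  [-180,365,0,-0.03],
  [-180,415,0,-0.03],
  [-178,455,0,-0.03],
  [-176,485,-5,-0.03],
])

```text
clock: 8.98
position: [0.4442, 0.208, 0.3752]
tool_rot: [3.141, -0.001, 1.319]
force: [-0.0, -0.2, -4.7]
grip_width: 0.0194
finger_force: 50.6
```

move_arm([
  [1,12,-8,0],
  [3,22,-20,0],
  [3,25,-33,0],
  [3,25,-42,0],
  [3,25,-45,0],
  [3,25,-45,0],
  [3,25,-45,0],
  [3,25,-45,0],
])

```text
clock: 9.98
position: [0.4474, 0.2312, 0.3303]
tool_rot: [3.141, -0.0, 1.318]
force: [0.3, 0.3, -4.4]
grip_width: 0.0192
finger_force: 50.5
```

Run:
```python
from workcell import *
import cv2,numpy as np
F=[]
for i in range(10):
    a=grab_frame(["side","scene"][i%2]);F.append(monitor.observe()["force"])
    if i%2: b=a
    else: c=a
F=np.array(F);s=monitor.observe();print(F.mean(0),F.std(0),s["position"],s["tool_rot"],s["grip_width"],s["clock"])
cv2.imwrite("pics/l2.png",np.hstack([cv2.resize(b[160:320,340:500],(400,400),interpolation=2),cv2.resize(c[20:180,190:350],(400,400),interpolation=2)]))
```

```text
[-0.22274872 -0.01105486 -4.48693094] [0.51249452 0.41071792 0.34925159] [0.44732707 0.23122017 0.32998541] [-3.14157469e+00  3.88868206e-05  1.31776369e+00] 0.019732169656198846 10.475
```

View pics/l2.png

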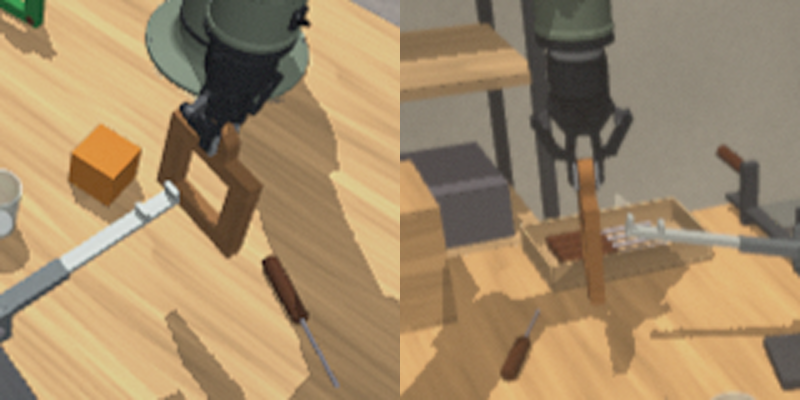

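The frame stands squarely in front of the arm tip, with the opening facing the tip and the rail above the lip. I'll thread it on now.

move_arm([
  [6,-2,0,0],
  [15,-4,0,0],
  [25,-6.5,0,0],
  [35,-9,0,0],
  [45,-12,0,0],
  [55,-14.5,0,0],
  [65,-17,0,0],
  [70,-18.5,0,0],
  [72,-19,0,0],
  [72,-19,0,0],
  [72,-19,0,0],
  [72,-19,0,0],
])

```text
clock: 11.98
position: [0.5192, 0.2124, 0.3301]
tool_rot: [-3.142, -0.0, 1.318]
force: [-0.4, 0.4, -4.7]
grip_width: 0.0191
finger_force: 50.6
```

move_arm([
  [0,0,-4,0],
  [0,0,-9,0],
  [0,0,-14,0],
  [0,0,-19,0],
  [0,0,-23,0],
  [0,0,-26,0],
  [0,0,-29,0],
  [0,0,-31,0],
  [0,0,-33,0],
  [0,0,-33,0],
  [0,0,-33,0],
])

```text
clock: 13.35
position: [0.5194, 0.2123, 0.2971]
tool_rot: [3.142, -0.0, 1.318]
force: [0.5, -1.0, -4.2]
grip_width: 0.0193
finger_force: 50.6
```

```bash
cat > f.py <<'E'
from workcell import *
import cv2,numpy as np,sys
F=[]
for i in range(10):
    a=grab_frame(["side","scene"][i%2]);F.append(monitor.observe()["force"])
    if i%2: b=a
    else: c=a
F=np.array(F);s=monitor.observe();print(F.mean(0),F.std(0),s["position"],s["grip_width"],s["clock"])
cv2.imwrite(sys.argv[1],np.hstack([cv2.resize(b[160:320,340:500],(400,400),interpolation=2),cv2.resize(c[60:180,230:350],(400,400),interpolation=2)]))
E
python3 f.py pics/l3.png
```

```text
[-0.07687438  0.01533866 -4.44052951] [0.41672575 0.36270955 0.64510446] [0.51931919 0.21224977 0.29697713] 0.019349329233808374 13.85
```

move_arm([
  [0,0,-2,0],
  [0,0,-4,0],
  [-0.5,0,-6,0],
  [-0.5,0,-8,0],
  [-1,0.5,-10,0],
  [-1.5,0.5,-12,0],
  [-2,0.5,-14,0],
  [-2,0.5,-16,0],
  [-2.5,0.5,-18,0],
  [-2.5,0.5,-20,0],
  [-2.5,0.5,-20,0],
  [-2.5,0.5,-20,0],
])

```text
clock: 15.35
position: [0.5168, 0.2128, 0.277]
tool_rot: [-3.141, -0.0, 1.318]
force: [-0.8, 0.9, -1.5]
grip_width: 0.0197
finger_force: 50.9
```

```bash
python3 f.py pics/l4.png
```

```text
[-0.38830777  1.06505554 -1.7476406 ] [0.53974752 0.38887086 0.37259621] [0.51682887 0.212749   0.27700648] 0.019135083509774085 15.85
```

move_arm([
  [0,0,-1,0],
  [0,0,-2.5,0],
  [0,0,-4,0],
  [-0.5,0,-6,0],
  [-1,0.5,-8,0],
  [-1,0.5,-9.5,0],
  [-1.5,0.5,-11,0],
  [-1.5,0.5,-12,0],
  [-1.5,0.5,-13,0],
  [-1.5,0.5,-14,0],
  [-1.5,0.5,-14,0],
  [-1.5,0.5,-14,0],
])

```text
clock: 17.35
position: [0.5153, 0.2133, 0.263]
tool_rot: [-3.142, -0.0, 1.318]
force: [1.0, -0.6, -1.0]
grip_width: 0.0195
finger_force: 51.1
```

```bash
python3 f.py pics/l5.png
```

```text
[ 0.70912706 -0.46050964 -1.15686827] [0.36694961 0.1848775  0.43241878] [0.51530104 0.21325212 0.26298826] 0.019706342221579 17.85
```

move_arm([
  [0,0,-1,0],
  [0,0,-2,0],
  [0,0,-3,0],
  [0,0,-4.5,0],
  [-0.5,0,-6,0],
  [-0.5,0,-7,0],
  [-0.5,0,-8,0],
  [-0.5,0,-9,0],
  [-0.5,0,-10,0],
  [-0.5,0,-10,0],
  [-0.5,0,-10,0],
  [-0.5,0,-10,0],
])

```text
clock: 19.35
position: [0.5148, 0.2133, 0.253]
tool_rot: [3.142, -0.0, 1.318]
force: [0.1, 1.5, -0.0]
grip_width: 0.0195
finger_force: 51.2
```

```bash
python3 f.py pics/l6.png; python3 f.py pics/l7.png;python3 f.py pics/l7.png
```

```text
[-0.02210759  1.52115402 -0.15299429] [0.49408545 0.37382524 0.49286356] [0.51482503 0.21327608 0.25299619] 0.019351183077340402 19.85
[ 0.35724717  1.89959904 -0.26248321] [0.40080818 0.44977308 0.51213359] [0.51483286 0.2132823  0.2530074 ] 0.019168998064918466 20.35
[ 0.26106733  2.46157117 -0.49263425] [0.46383136 0.37848666 0.6621111 ] [0.5148481  0.21325795 0.25299471] 0.019738213332651532 20.85
```

move_arm([
  [0,0,-1,0],
  [0,0,-2,0],
  [0,0,-3,0],
  [0,0,-3.5,0],
  [0,0,-3.5,0],
  [0,0,-3.5,0],
  [0,0,-3.5,0],
  [0,0,-3.5,0],
])

```text
clock: 21.85
position: [0.5148, 0.2132, 0.2495]
tool_rot: [-3.142, 0.0, 1.318]
force: [-1.2, 2.4, 0.1]
grip_width: 0.0195
finger_force: 51.2
```

```bash
for i in 1 2 3 4; do python3 f.py pics/l8.png;done
```

```text
[-0.72381714  2.08739031  0.2722298 ] [0.37071421 0.52557988 0.68246231] [0.51479087 0.21321733 0.2494869 ] 0.019313474794244057 22.35
[-1.41934774e+00  1.99015079e+00 -1.92179113e-03] [0.57839746 0.36572495 0.39195311] [0.51479511 0.21322077 0.24947882] 0.01933315675187918 22.85
[-1.00983251  2.15390539  0.33429437] [0.57636261 0.24622607 0.48206315] [0.51481712 0.21324773 0.24950395] 0.019717178522965177 23.35
[-1.29930039  2.08661018  0.06228682] [0.40096329 0.45206579 0.47679006] [0.51479583 0.2132618  0.24948374] 0.01928190507626773 23.85
```

View pics/l8.png

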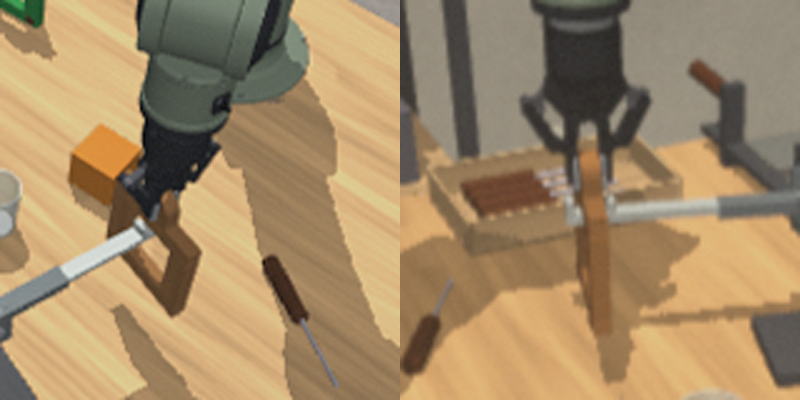

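The rail sits in the notch between lip and collar with the arm almost level. Vertical force is close to zero, so I'll raise 1 mm, ease the grip and open slowly.

move_arm([
  [0,0,0.5,0],
  [0,0,1,0],
  [0,0,1.2,0],
  [0,0,1.2,0],
  [0,0,1.2,0],
  [0,0,1.2,0],
], gripper=0, newtons=20)

```text
clock: 24.6
position: [0.5148, 0.2132, 0.2507]
tool_rot: [-3.142, 0.0, 1.318]
force: [-1.5, 2.2, -0.2]
grip_width: 0.0196
finger_force: 51.1
```

```bash
for i in 1 2 3; do python3 f.py pics/l9.png;done
```

```text
[-1.02332757  2.06019295 -0.02924106] [0.52578144 0.34826021 0.42045713] [0.51481138 0.21321261 0.2506743 ] 0.01975755634949582 25.1
[-0.98848061  1.97030957 -0.2370897 ] [0.27836228 0.38823988 0.57627591] [0.51481398 0.21323036 0.25066475] 0.019343569400024345 25.6
[-1.05676066  1.87484915  0.0094597 ] [0.31531787 0.39193734 0.57319765] [0.51484452 0.21321639 0.25069276] 0.019442609213047007 26.1
```

Balanced (Fz is about -0.1 N), so I release.

move_arm([
  [0,0,0,0],
  [0,0,0,0],
  [0,0,0,0],
  [0,0,0,0],
  [0,0,0,0],
  [0,0,0,0],
], gripper=0.3)

```text
clock: 26.85
position: [0.5148, 0.2132, 0.2507]
tool_rot: [-3.142, 0.0, 1.318]
force: [0.5, -0.0, -0.1]
grip_width: 0.0257
finger_force: 0.0
```

```bash
python3 f.py pics/m1.png
python3 - <<'E'
import cv2,numpy as np
a=cv2.imread("pics/l9.png");b=cv2.imread("pics/m1.png")
for n,sl in (("scene frame",np.s_[170:330,0:210]),("side arm",np.s_[140:345,560:800])):
    g=lambda x:cv2.cvtColor(x[sl],6).astype(np.float32)
    print(n,cv2.phaseCorrelate(g(a),g(b)),np.abs(g(a)-g(b)).mean())
E
```

```text
[0.18446412 0.10246125 0.23617059] [0.47170986 0.33037457 0.51068251] [0.51481857 0.21323762 0.25068938] 0.025940660962720033 27.35
scene frame ((0.16710984609061086, -0.08761144768412521), 0.7748872667551041) 3.0277977
side arm ((-0.08996521340898767, 0.0356792225288558), 0.6882788196022128) 2.3246748
```

Released without the arm moving. I'll open a bit more and lift clear.

move_arm([
  [0,0,0,0],
  [0,0,0,0],
  [0,0,0,0],
  [0,0,4,0],
  [0,0,12,0],
  [0,0,25,0],
  [0,0,45,0],
  [0,0,75,0],
  [0,0,110,0],
  [0,0,145,0],
  [0,0,160,0],
  [0,0,160,0],
], gripper=0.5)

```text
clock: 28.85
position: [0.5149, 0.2132, 0.4114]
tool_rot: [3.141, -0.001, 1.318]
force: [0.2, 0.2, -0.7]
grip_width: 0.0426
finger_force: 0.0
```

```bash
for i in 1 2 3; do python3 f.py pics/n$i.png;done
python3 - <<'E'
import cv2,numpy as np
a=cv2.imread("pics/m1.png");sl=np.s_[225:330,400:800]
for n in ("n1","n2","n3"):
    b=cv2.imread(f"pics/{n}.png")
    for sl in (np.s_[200:330,0:210],np.s_[180:345,560:800]):
        g=lambda x:cv2.cvtColor(x[sl],6).astype(np.float32)
        print(n,cv2.phaseCorrelate(g(a),g(b)),np.abs(g(a)-g(b)).mean())
E
```

```text
[-0.06850102 -0.16657468 -0.301029  ] [0.3201699  0.42812891 0.43695001] [0.51480921 0.21318976 0.41043157] 0.04278123347093449 29.35
[ 0.11565476  0.02292801 -0.28566864] [0.34198528 0.65354881 0.52530291] [0.5148192  0.21326697 0.41070517] 0.04291592741385962 29.85
[ 0.19151051 -0.26469146  0.12786381] [0.41926333 0.41509425 0.58181366] [0.51480663 0.2132307  0.41069301] 0.04296372529044254 30.35
n1 ((-0.006389560153920115, 0.5103511114524508), 0.9038463466942556) 2.1743956
n1 ((-0.018748569651876323, -0.02798977068965769), 0.537957264052497) 6.6077023
n2 ((-0.02579987067589684, 0.5354823260542645), 0.9015457195182559) 2.1665568
n2 ((-0.017033173205092567, -0.017540672910683952), 0.5230914489869718) 6.609495
n3 ((-0.0031154639410999607, 0.5214894156919883), 0.9000840854252317) 2.1856778
n3 ((0.0195318636254882, -0.07289634808688561), 0.5135670445583485) 6.5938888
```

The frame and arm are still and stay in place, so I hand the job in.

```bash
python3 -c "
from workcell import bot
print(bot.job_done())"
```

```text
the job is handed in; nothing more can be done
None
```

The crested frame hangs by its top rail in the arm's notch; I let go once the arm carried its weight, it barely moved on release, the other items were left alone, and the job was handed in at about 30 s.

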